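# Cup off, tumbler up: ready the coffee machine

### The job

Take the used cup off the coffee machine's drip tray and set it down gently on the free end of the wooden serving tray, keeping it upright all the way. Then pick up the washed steel tumbler that lies on the draining mat, brace its foot against the edge of the drip tray so that it swings up on end within your fingers, and leave it standing upright on the drip tray, mouth up, centred under the spout. Leave everything else where it is.

Things in the scene. Friction and masses are not known exactly. Their poses are not given: they have to be found in the camera images.
- machine: Red and black C-shaped coffee machine, fixed, 136 mm wide (y), 300 high. Origin on the counter below the spout; -x points out of its front, z up. Column and tank at x = 50 to 265 mm. The brew head overhangs the drip tray (x = -35 to 180, underside 205 mm up), the bay below is open at front and sides: a tool straight down over the spout would hit the head, so lean it in from the front.
- drip_tray: Black drip tray of the machine, fixed: a flat-topped box 170 mm deep (x), 124 wide (y), 22 high, sharp edges, grille flush with its top. Origin at the centre of its underside, on the counter, 35 mm in front of the machine's origin; axes as the machine's. Its front top edge runs along y at x = -85, z = 22 mm.
- front_edge (a point): Middle of the drip tray's front top edge, 22 mm above the counter, 120 mm in front of the spout; axes as the machine's (-x points out to the front, away from the machine, y along the edge).
- spout (a point): Lower end of the machine's coffee spout (two short nozzles on a round boss), 188 mm above the counter; the tumbler must stand with its axis straight below it.
- used_cup: White ceramic cup without a handle, 62 mm outside diameter (straight from 30 mm up to the rim), 70 mm high, wall 4 mm, about 0.14 kg; it starts standing on the drip tray under the brew head. Origin at the centre of its underside, z up.
- tumbler: Plain steel tumbler, straight, eight-sided (52 mm across flats, flats 21 wide, wall 4), 80 mm long, closed foot, 0.12 to 0.2 kg; lies on a flat on the draining mat. Origin: centre of the foot's outer face; x runs from foot to mouth; lying, z is up and the +-y flats stand upright. Held 10 mm from the mouth with 20 N, it turns and slips 10 to 15 mm in the fingers if its foot is pushed on an edge.
- drain_mat: Dark rubber draining mat with grey ribs, 200 (x) by 250 (y) by 4 mm, fixed; origin at the centre of its underside, z up. The tumbler lies near its +y half, the spatula along its -y edge. It may change places with the serving tray.
- serving_tray: Wooden serving tray, 200 (x) by 270 (y) mm outside, rim 22 mm high and 8 mm thick (a 27 mm high grip in the middle of each short side), floor 8 mm thick, fixed; origin at the centre of its underside, z up. The sugar bowl and the spoon stand on its +y half; its -y end is free.
- tray_free (a point): Centre of the free end of the serving tray, on its floor: 70 mm from the tray's centre towards -y.
- spatula: Black spatula, 200 mm long, 20 mm high, blade 65 mm wide, lying on the draining mat; leave it.
- sugar_bowl: White lidded sugar bowl, 74 mm across, 72 mm high, standing on the +y end of the serving tray; leave it. Origin under its centre.
- teaspoon: Spoon with wooden handle, 150 mm long, 52 mm wide at most, 20 mm high, lying across the serving tray beside the sugar bowl; leave it.
- jam_jar: Amber jar with lid, 68 mm across, 95 mm high, on the counter; leave it. Origin under its centre.
- pepper_mill: Dark wooden pepper mill, 54 mm across, 137 mm high, on the counter; leave it. Origin under its centre.
- sauce_bottle: Yellow bottle, 60 mm across, 190 mm high, on the counter; leave it. Origin under its centre.
- oil_bottle: Green glass bottle, 56 mm across, 200 mm high, on the counter; leave it. Origin under its centre.
Things that resemble listed ones, but are neither listed nor needed, are in the scene too. What is shaped like the tumbler but blue or turquoise is not meant.

How it is judged:
On the way, in this order (a step that is already met when the one before it is completed fails the run):
1. the used cup stands upright and let go on the free (-y) end of the serving tray (x of used_cup in the frame of serving_tray between -0.065 and 0.065 m and y of used_cup in the frame of serving_tray between -0.105 and -0.01 m and z of used_cup in the frame of serving_tray below 0.013 m and angle between used_cup's own z axis and vertical below 0.12 rad and contact force between the fingers and used_cup below 0.05 N and linear speed of used_cup below 0.02 m/s), for 0.2 s.
2. the tumbler, held in the fingers, is more than half way up (its axis 11 to 46 degrees from upright) with its foot against the drip tray (contact force between the fingers and tumbler above 1 N and contact force between tumbler and drip_tray above 0.5 N and angle between tumbler's own x axis and vertical between 0.2 and 0.8 rad), for 0.1 s.
At the end, for the whole second after the job is handed in: Tumbler on the drip tray, mouth up, within 4.5 degrees of upright and 15 mm of the spout's axis; used cup upright (7 degrees) on the serving tray's floor, 10 to 105 mm from its centre towards -y and within 65 mm of its centre line; both let go and at rest (all of step 1 and angle between tumbler's own x axis and vertical below 0.08 rad and horizontal distance between tumbler and spout below 0.015 m and z of tumbler in the frame of drip_tray between 0.018 and 0.026 m and contact force between the fingers and tumbler below 0.05 N and linear speed of tumbler below 0.02 m/s and angular speed of tumbler below 0.2 rad/s); the robot touches nothing.
It fails at once if the used cup is tipped more than 30 degrees (angle between used_cup's own z axis and vertical above 0.52 rad).
It fails at once if the used cup is dropped or slammed on the serving tray (over 40 N) (contact force between used_cup and serving_tray above 40 N).
It fails at once if a bystander (spatula, sugar bowl, spoon, jar, mill, bottles) is moved more than 30 mm (distance of any of spatula, sugar_bowl, teaspoon, jam_jar, pepper_mill, sauce_bottle, oil_bottle from where it was at the start of the episode above 0.03 m).
It also fails if it takes over 72 s, if anything falls off the work surface, if the arm or the gripper's body presses on something with over 40 N, if the wrist force passes 120 N, or if a joint passes its speed limit or range.

### The arm

A 6-joint arm with a two-finger parallel gripper is mounted at the origin on the work surface. World frame = base frame: x ahead of the robot, y to its left, z up, the work surface at z = 0. Lengths are in m, angles in rad, forces in N, time in s.
With the tool pointing down it reaches from about 0.3 to 0.775 m from the base axis. Payload 14.6 kg.
Tool frame: the origin (TCP) lies between the finger pads; the fingertips stand 14 mm ahead of it and the grasp point (between the pads) lies 5 mm behind it; z points along the fingers, y is the line along which they close (so a half turn about z gives the same grasp; the last joint's range is limited). The gripper opens to 94 mm and grips with 3 to 60 N. Pads are 16 mm wide; open, the fingers measure 119 mm over their backs; the gripper's body (75 mm by 177 mm) begins 78 mm behind the grasp point.
Start: joints at [1.17, 0.3, 1.521, -0, 1.321, -0.067], TCP at [0.18, 0.52, 0.219] pointing down, gripper open.
Joint ranges: [-3.03, 3.03], [-0.79, 2.21], [0.23, 2.52], [-1.04, 4.18], [0, 3.07], [-2.55, 2.55]. Speed limits (rad/s): [2.22, 2.22, 2.57, 3.14, 3.14, 3.14].

### API

Orientations are given as a 3x3 rotation matrix whose columns are the frame's x, y, z axes.
In Python, from plant import * gives the robot as it stands.
- The arm moves only by the shell command python3 -m creep 'ROWS' [FORCE]. ROWS is JSON, a list of rows, each a list of 7 numbers: the shift along the tool's x, y, z in cm, then the turn, a rotation vector about the tool's x, y, z in degrees, then the opening, from -1 (shut) to 1 (fully open). A call has 1 to 5 rows; each row shifts and turns the commanded pose from where the row before left it, along the tool's axes as they then stand; what a row does not reach is not made up. A row lasts 1/8 s, in which the tool goes at most 62.5 mm and 10.7 degrees, less where a joint would pass 70% of its speed; a pose out of reach is approached as far as the arm can. A call with a gripper value outside its range is refused whole. The fingers move at their own pace and stop on an object; FORCE is the grip in N (left out, the last holds). Time passes only in rows, so rows that do not move let the fingers close. It gives the time, the measured TCP pose, the force, the opening and the grip force at its end, in the units of the state.
- sense(): the state, without advancing time (a new reading comes with each control period).
- capture(name): name is "scene" or "top"; returns (picture, depth): 384x512x3 uint8, red, green, blue; 384x512 float32, m along the optical axis (not along the pixel's ray), 0 where there is no reading.
- camera_params(name): a dict with "fx", "fy", "cx", "cy" (pixels), "rvec" (rotation vector, rad) and "tvec" (3), from world to camera coordinates, as OpenCV has them. Camera axes: x right, y down, z forward; pixel columns grow to the right and rows downward; lengths in m; the calibration is good to about 2 mm. A picture is of the moment at which its call begins. camera_params takes no time and is no camera call.
- close_job(): hands the job in; it is judged then, once.
The state is a dict: "time": time; "joints": joint angles; "qvel": joint speeds; "joint_torque": joint torques, N m; "tool_pos": TCP position; "orientation": TCP orientation; "ft_force": force on the tool from outside, world axes, zero at the start; "wrist_torque": the same for the moment, N m; "finger_gap": finger opening in m; "gripper_force": force on a finger pad.
Only numpy, scipy, OpenCV 4.12 (cv2) and the standard library are available. Lean on these libraries where they do the work, as an engineer would, in place of code of your own. Each camera call takes 0.05 s, during which the arm holds its last target. There are 200 camera calls.

## Working session

There is one attempt and no reset: what is moved stays moved. The work goes in short steps, Python scripts to look and compute and a shell command to move; the robot and the scene stay as the last step left them, time stands still between calls to the robot, and variables do not carry over. Pictures are saved under pics/ and viewed, at most 10 in all, crops included, and the job is handed in when it is done.

```bash
ls; mkdir -p pics; cat > h.py <<'E'
from plant import *
import numpy as np, cv2
from scipy.spatial.transform import Rotation as R
def world(name,depth):
    p=camera_params(name); v,u=np.mgrid[0:384,0:512]
    c=np.stack([(u-p["cx"])/p["fx"]*depth,(v-p["cy"])/p["fy"]*depth,depth],-1)
    M=R.from_rotvec(np.ravel(p["rvec"])).as_matrix()
    return (c-np.ravel(p["tvec"]))@M
def snap(name):
    im,d=capture(name); np.savez(f"{name}.npz",im=im,d=d,w=world(name,d)); return im,d
E
python3 - <<'E'
from h import *
for n in("scene","top"):
    im,d=snap(n); cv2.imwrite(f"pics/{n}0.png",cv2.resize(im[:,:,::-1],(800,600)))
    p=camera_params(n);M=R.from_rotvec(np.ravel(p["rvec"])).as_matrix();print(n,-M.T@np.ravel(p["tvec"]),M[2],p["fx"])
print(sense())
E
```

```text
pics
scene [ 1.17645227 -0.01787362  1.01905919] [-0.61291769 -0.03817309 -0.78922412] 384.4866331002556
top [ 0.2362899  -0.05905032  1.47029128] [ 0.2090741   0.00875886 -0.97786057] 442.8289709411803
{'time': 0.1, 'joints': array([ 1.17039819e+00,  3.00448419e-01,  1.52150558e+00, -3.39006855e-06,
        1.32069807e+00, -6.66169422e-02]), 'qvel': array([-3.50217197e-04,  1.01326161e-03, -2.54685407e-03, -3.50090501e-05,
       -3.27506111e-04,  1.35340281e-04]), 'joint_torque': array([ 3.11876538e-04, -5.32648122e+01, -3.53284442e+01,  7.09117041e-02,
        2.35450052e-02, -1.26656983e-04]), 'tool_pos': array([0.18011791, 0.51944222, 0.2189307 ]), 'orientation': array([[-9.44810575e-01,  3.27616863e-01, -4.09919603e-04],
       [ 3.27617112e-01,  9.44810073e-01, -9.76902522e-04],
       [ 6.72464300e-05, -1.05728451e-03, -9.99999439e-01]]), 'ft_force': array([-0.27725345,  0.24918469, -0.43172617]), 'wrist_torque': array([0.01631401, 0.0110108 , 0.01918739]), 'gripper_force': 0.0, 'finger_gap': 0.09398064450247177}
```

View pics/scene0.png

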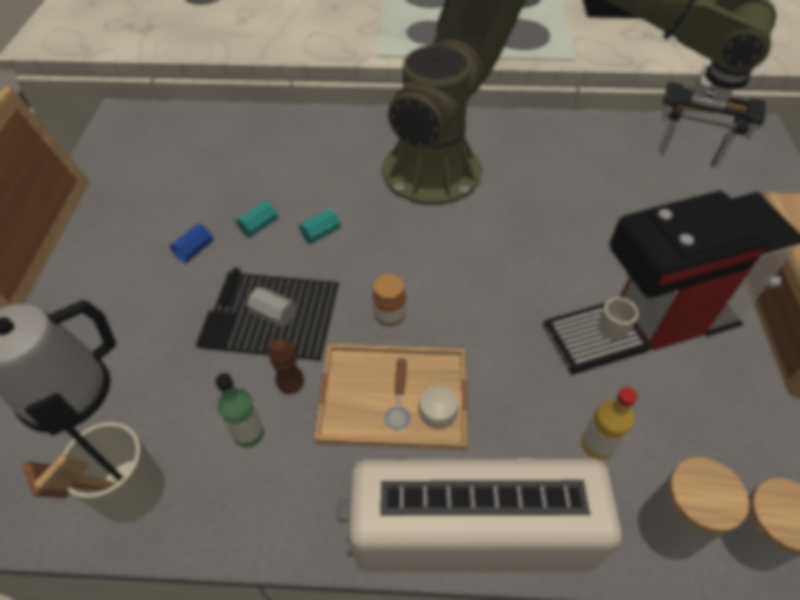

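View pics/top0.png

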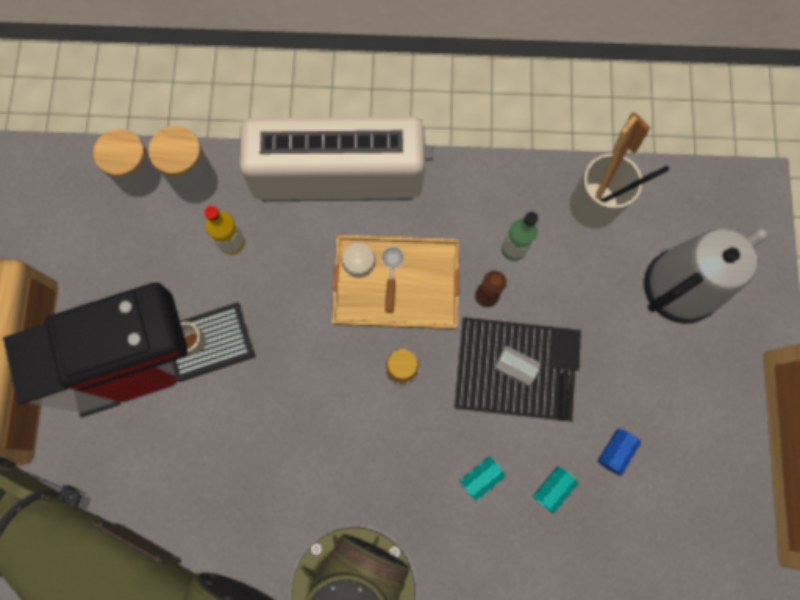

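The top picture shows (800x600 pixels) the cup at (188,335) on the drip tray, the tray's front edge near (245,330), the serving tray centred at (396,282) with its free end on the right, and the steel tumbler at (518,364) on the mat. Next I measure them.

```bash
cat > meas.py <<'E'
from h import *
def get(n):
    z=np.load(f"{n}.npz"); return z["im"],z["d"],z["w"]
def box(c,half,zr,n="top"):
    im,d,w=get(n); m=(d>0)&(abs(w[...,0]-c[0])<half)&(abs(w[...,1]-c[1])<half)&(w[...,2]>zr[0])&(w[...,2]<zr[1])
    return w[m],m,im
E
python3 - <<'E'
from meas import *
for n in("top","scene"):
    im,d,w=get(n)
    s=512/800
    pts={"top":dict(cup=(188,335),front=(245,330),head=(110,345),stray=(430,282),tum=(518,364),bowl=(358,258),jar=(402,365),mill=(490,287),oil=(522,230),sauce=(225,230),mat=(480,400)),
     "scene":dict(cup=(620,305),tum=(272,300),jar=(390,288),stray=(350,400),bowl=(438,400),mill=(285,360),oil=(240,400),sauce=(612,420),head=(690,240),front=(570,350))}[n]
    for k,(u,v) in pts.items(): print(n,k,w[int(v*s),int(u*s)].round(3))
im,d,w=get("top")
def rect(name,c,half,zr,n="top",big=True):
    p,m,_=box(c,half,zr,n)
    m=m.astype(np.uint8)
    k,l,st,_=cv2.connectedComponentsWithStats(m)
    i=1+np.argmax(st[1:,4]); p=get(n)[2][l==i]
    r=cv2.minAreaRect((p[:,:2]*1000).astype(np.float32)); print(n,name,np.round(r[0],1),np.round(r[1],1),round(r[2],1),len(p),np.median(p[:,2]).round(4))
for n in("top","scene"):
    rect("cuprim",w[int(335*.64),int(188*.64)][:2],.06,(.082,.1),n)
    rect("tum",w[int(364*.64),int(518*.64)][:2],.07,(.045,.07),n)
    rect("tumlow",w[int(364*.64),int(518*.64)][:2],.07,(.02,.07),n)
    rect("stray",w[int(282*.64),int(396*.64)][:2],.2,(.015,.03),n)
    rect("head",w[int(345*.64),int(110*.64)][:2],.25,(.27,.33),n)
    rect("drip",w[int(330*.64),int(245*.64)][:2],.2,(.014,.03),n)
E
```

```text
top cup [0.504 0.377 0.03 ]
top front [0.52  0.259 0.025]
top head [0.432 0.427 0.301]
top stray [ 0.649 -0.135  0.003]
top tum [ 0.466 -0.317  0.06 ]
top bowl [0.673 0.021 0.077]
top jar [ 0.449 -0.079  0.094]
top mill [ 0.608 -0.248  0.13 ]
top oil [ 0.72  -0.309  0.156]
top sauce [0.706 0.292 0.128]
top mat [ 0.392 -0.247  0.007]
scene cup [0.459 0.372 0.069]
scene tum [ 0.469 -0.313  0.058]
scene jar [ 0.457 -0.078  0.097]
scene stray [ 0.658 -0.14   0.01 ]
scene bowl [0.684 0.02  0.075]
scene mill [ 0.641 -0.25   0.118]
scene oil [ 0.734 -0.304  0.142]
scene sauce [0.735 0.294 0.133]
scene head [0.499 0.411 0.304]
scene front [0.536 0.276 0.02 ]
top cuprim [490.6 350.5] [57.  31.5] 17.4 52 0.0918
top tum [ 462.7 -318.8] [80.9 48.6] 66.0 332 0.0539
top tumlow [ 462.3 -318.5] [80.7 53.4] 64.1 432 0.0521
top stray [642.1 -59.5] [272.3 202. ] 89.9 708 0.0221
top head [454.8 434.8] [138.  212.6] 20.6 3846 0.298
top drip [483. 357.] [129.3 216.9] 21.9 1400 0.0227
scene cuprim [487.5 361.9] [62.2 61.4] 6.4 148 0.09
scene tum [ 463.7 -323. ] [83.3 48. ] 62.3 302 0.0543
scene tumlow [ 464.1 -323.2] [82.7 53.2] 65.7 462 0.0501
scene stray [641. -63.] [204. 272.] 0.0 959 0.0222
scene head [459.1 432.8] [134.5 214.6] 20.0 3422 0.2978
scene drip [490.8 344.8] [131.  195.4] 20.8 1551 0.0225
```

```bash
cat >> meas.py <<'E'
def fitcirc(p):
    A=np.c_[2*p[:,:2],np.ones(len(p))]; s=np.linalg.lstsq(A,(p[:,:2]**2).sum(1),rcond=None)[0]
    return s[:2],np.sqrt(s[2]+s[:2]@s[:2])
E
cat >> h.py <<'E'
YAW=np.radians(110.4)
X=np.array([np.cos(YAW),np.sin(YAW),0]); Y=np.array([-X[1],X[0],0]); O=np.array([.482,.366,0])
def mach(p): p=np.asarray(p,float); q=p-O; return np.stack([q@X,q@Y,q[...,2]],-1)
def frame(head,lean,ax=None):
    """tool y at world heading head (rad, horizontal); lean about tool y (rad) from straight down"""
    y=np.array([np.cos(head),np.sin(head),0]); z=np.array([0,0,-1.]); x=np.cross(y,z)
    return np.c_[x,y,z]@R.from_rotvec([0,lean,0]).as_matrix()
def rel(pos,Rt=None):
    s=sense(); p=s["tool_pos"]; M=s["orientation"]
    print("t",round(s["time"],2),"tcp",p.round(4),"mach",mach(p).round(4),"q",s["joints"].round(2),"gap",round(s["finger_gap"],4),"F",s["ft_force"].round(1),"g",round(s["gripper_force"],1))
    print(" shift cm",(100*M.T@(np.asarray(pos)-p)).round(2), end=" ")
    if Rt is not None: print("turn deg",np.degrees(R.from_matrix(M.T@Rt).as_rotvec()).round(1),"shift after turn",(100*Rt.T@(np.asarray(pos)-p)).round(2))
    else: print()
E
python3 - <<'E'
from meas import *
for n in("top","scene"):
    im,d,w=get(n); q=mach(w)
    # drip front & sides
    m=(d>0)&(q[...,0]>-.16)&(q[...,0]<-.05)&(abs(q[...,1])<.1)&(abs(w[...,2]-.022)<.008); p=q[m]
    print(n,"drip x min",np.percentile(p[:,0],[0.5,2]).round(4),"y",np.percentile(p[:,1],[.5,99.5]).round(4))
    m=(d>0)&(abs(q[...,0])<.2)&(abs(q[...,1])<.1)&(w[...,2]>.28); p=q[m]; print(" head x,y",p[:,:2].min(0).round(4),p[:,:2].max(0).round(4))
    p,_,_=box((.487,.36),.05,(.084,.096),n); print(" cup",*fitcirc(p),len(p),p[:,2].max())
    # tumbler along own axis
    c=np.array([.4635,-.321]); a=np.radians(65); u=np.array([np.cos(a),np.sin(a)]); v=np.array([-u[1],u[0]])
    p,_,_=box(c,.09,(.012,.07),n); r=p[:,:2]-c; s=r@u; t=r@v; k=abs(t)<.012
    for lo,hi in((.012,.025),(.025,.04),(.04,.05),(.05,.07)):
        kk=k&(p[:,2]>lo)&(p[:,2]<hi)
        if kk.any(): print(" tum z",lo,"s",s[kk].min().round(4),s[kk].max().round(4),kk.sum())
    print(" tum t",np.percentile(t[p[:,2]>.045],[1,99]).round(4))
im=get("scene")[0]; im2=get("top")[0]
a=cv2.resize(im[170:230,120:230,::-1],(800,436),interpolation=cv2.INTER_CUBIC); cv2.imwrite("pics/tum.png",a)
E
```

```text
top drip x min [-0.1162 -0.1153] y [-0.062   0.0615]
 head x,y [-0.0318 -0.0658] [0.1805 0.0703]
 cup [0.48677384 0.36373644] 0.027869164546813298 41 0.09596138226566066
 tum z 0.012 s 0.0417 0.0667 5
 tum z 0.025 s 0.0414 0.0417 3
 tum z 0.04 s -0.0303 -0.0118 2
 tum z 0.05 s -0.0387 0.0421 182
 tum t [-0.0218  0.0242]
scene drip x min [-0.1206 -0.1195] y [-0.0612  0.0621]
 head x,y [-0.0365 -0.0665] [0.1782 0.0659]
 cup [0.4816218  0.36973016] 0.03319993179987974 153 0.09569332215544364
 tum z 0.012 s 0.0357 0.0388 14
 tum z 0.025 s 0.0361 0.0394 17
 tum z 0.04 s 0.0351 0.0387 9
 tum z 0.05 s -0.0432 0.0396 170
 tum t [-0.0238  0.0212]
```

View pics/tum.png

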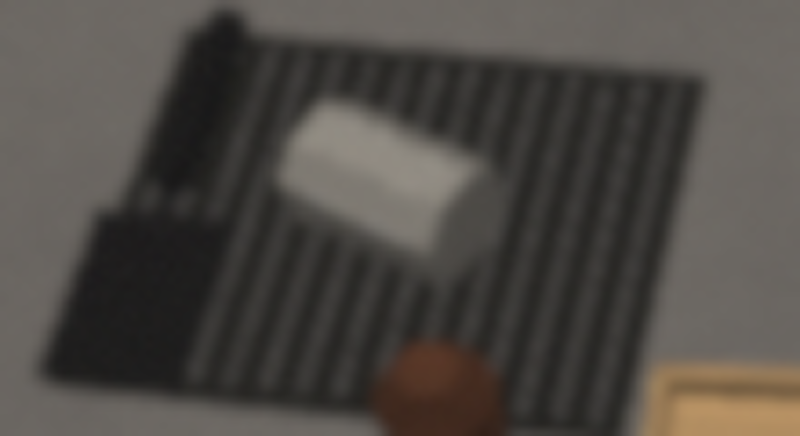

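The crop shows the tumbler's solid foot face at (470,230), so the foot points to the +y end (heading about 65°) and the mouth points towards the spatula. Both cameras agree on the machine's pose. I start moving.

```bash
python3 -m creep '[[-3.2,-4.7,0,0,0,0,1],[-3.2,-4.7,0,0,0,0,1],[-3.2,-4.7,0,0,0,0,1],[-3.2,-4.7,0,0,0,0,1]]' 20
python3 -m creep '[[-5,-0.5,0,0,0,0,1],[-5,-0.5,0,0,0,0,1],[-5,-0.5,0,0,0,0,1],[-5,-0.5,0,0,0,0,1],[-5,-0.5,0,0,0,0,1]]'
python3 -m creep '[[-5,-0.5,0,0,0,0,1],[-5,-0.5,0,0,0,0,1],[0,0,0,0,0,0,1]]'
python3 -m creep '[[0,0,0,0,0,10,1],[0,0,0,0,0,10,1],[0,0,0,0,0,10,1],[0,0,0,0,0,10,1],[0,0,0,0,0,10,1]]'
python3 -m creep '[[0,0,0,0,10,0,1],[0,0,0,0,10,0,1],[0,0,0,0,10,0,1],[0,0,0,0,10,0,1],[0,0,0,0,0,0,1]]'
cat > cup.py <<'E'
from h import *
c=np.array([.4855,.365,.072]); Rt=frame(np.radians(20.4),np.radians(42))
z=Rt[:,2]; rel(c+.005*z-.20*X,Rt); rel(c+.005*z,Rt)
E
python3 cup.py
```

```text
time: 0.6
tool_pos: [0.2395, 0.2983, 0.2192]
orientation: [[-0.945, 0.327, -0.0], [0.327, 0.945, -0.0], [-0.0, -0.0, -1.0]]
ft_force: [0.3, -0.1, 0.8]
finger_gap: 0.0938
gripper_force: 0.0
time: 1.23
tool_pos: [0.4689, 0.1935, 0.2192]
orientation: [[-0.945, 0.328, -0.0], [0.328, 0.945, -0.0], [0.0, -0.0, -1.0]]
ft_force: [0.2, 0.7, 0.4]
finger_gap: 0.094
gripper_force: 0.0
time: 1.6
tool_pos: [0.5603, 0.1507, 0.2181]
orientation: [[-0.944, 0.33, -0.002], [0.33, 0.944, -0.001], [0.001, -0.001, -1.0]]
ft_force: [0.1, 1.0, -0.2]
finger_gap: 0.0939
gripper_force: 0.0
time: 2.22
tool_pos: [0.5579, 0.1529, 0.2194]
orientation: [[-0.351, 0.936, -0.0], [0.936, 0.351, 0.0], [0.0, -0.0, -1.0]]
ft_force: [0.4, -0.1, -0.3]
finger_gap: 0.0939
gripper_force: 0.0
time: 2.85
tool_pos: [0.5583, 0.1515, 0.2178]
orientation: [[-0.269, 0.935, -0.231], [0.716, 0.354, 0.601], [0.644, -0.004, -0.765]]
ft_force: [-0.2, -0.5, 0.1]
finger_gap: 0.094
gripper_force: 0.0
t 2.85 tcp [0.5583 0.1515 0.2178] mach [-0.2277  0.0033  0.2178] q [-0.06  0.5   1.39  0.63  1.59 -0.52] gap 0.094 F [-0.2 -0.5  0.1] g 0.0
 shift cm [-7.42  0.69 13.3 ] turn deg [-0.4  1.9  0.1] shift after turn [-7.86  0.62 13.04]
t 2.85 tcp [0.5583 0.1515 0.2178] mach [-0.2277  0.0033  0.2178] q [-0.06  0.5   1.39  0.63  1.59 -0.52] gap 0.094 F [-0.2 -0.5  0.1] g 0.0
 shift cm [ 7.88  0.82 26.17] turn deg [-0.4  1.9  0.1] shift after turn [ 7.    0.62 26.43]
```

```bash
python3 -m creep '[[-2.4,0.2,4.4,0,0,0,1],[-2.5,0.2,4.4,0,0,0,1],[-2.5,0.3,4.5,0,0,0,1],[0,0,0,0,0,0,1]]' && python3 -m creep '[[3,0,2.6,0,0,0,1],[3,0,2.6,0,0,0,1],[3,0,2.6,0,0,0,1],[3,0,2.6,0,0,0,1],[0,0,0,0,0,0,1]]'
python3 cup.py; python3 - <<'E'
from h import *
im,d=snap("scene"); cv2.imwrite("pics/a.png",cv2.resize(im[150:270,330:490,::-1],(800,600)))
E
```

```text
time: 3.35
tool_pos: [0.5529, 0.183, 0.0679]
orientation: [[-0.272, 0.933, -0.234], [0.717, 0.359, 0.598], [0.642, -0.005, -0.767]]
ft_force: [-0.3, -0.1, 0.5]
finger_gap: 0.0941
gripper_force: 0.0
time: 3.98
tool_pos: [0.498, 0.3324, 0.0705]
orientation: [[-0.278, 0.933, -0.228], [0.715, 0.36, 0.6], [0.642, 0.004, -0.767]]
ft_force: [0.6, -0.0, 0.0]
finger_gap: 0.0943
gripper_force: 0.0
t 3.98 tcp [0.498  0.3324 0.0705] mach [-0.0371 -0.0032  0.0705] q [ 0.25  0.62  1.58  0.77  1.16 -0.52] gap 0.0943 F [ 0.6 -0.   0. ] g 0.0
 shift cm [-12.54  -0.23 -10.21] turn deg [-0.3  2.1  0.7] shift after turn [-12.17  -0.03 -10.65]
t 3.98 tcp [0.498  0.3324 0.0705] mach [-0.0371 -0.0032  0.0705] q [ 0.25  0.62  1.58  0.77  1.16 -0.52] gap 0.0943 F [ 0.6 -0.   0. ] g 0.0
 shift cm [2.79 0.02 2.63] turn deg [-0.3  2.1  0.7] shift after turn [ 2.69 -0.03  2.73]
```

View pics/a.png

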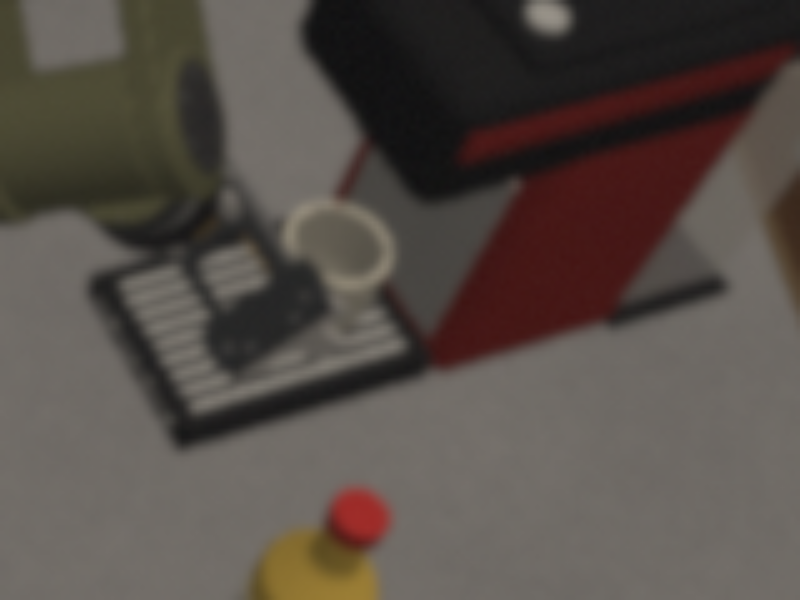

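The crop shows the open fingers straddling the cup, whose rim is at (338,245), with nothing touched. I advance the rest of the way, close the fingers and lift a little.

```bash
python3 -m creep '[[1.4,0,1.3,0,0,0,1],[1.4,0,1.3,0,0,0,1],[0,0,0,0,0,0,0.2],[0,0,0,0,0,0,-1],[0,0,0,0,0,0,-1]]' 15
python3 -m creep '[[0,0,0,0,0,0,-1],[0,0,0,0,0,0,-1],[0,0,0,0,0,0,-1]]'
python3 -m creep '[[0.65,0,-0.75,0,0,0,-1],[0.65,0,-0.75,0,0,0,-1],[0,0,0,0,0,0,-1]]'; python3 cup.py
```

```text
time: 4.65
tool_pos: [0.4851, 0.3654, 0.0655]
orientation: [[-0.273, 0.935, -0.229], [0.716, 0.356, 0.601], [0.643, -0.0, -0.766]]
ft_force: [0.1, -1.2, 0.8]
finger_gap: 0.0676
gripper_force: 0.0
time: 5.03
tool_pos: [0.485, 0.3656, 0.0655]
orientation: [[-0.273, 0.934, -0.229], [0.716, 0.356, 0.601], [0.643, 0.0, -0.766]]
ft_force: [0.4, -0.2, 0.8]
finger_gap: 0.0617
gripper_force: 15.0
time: 5.4
tool_pos: [0.4851, 0.3662, 0.0866]
orientation: [[-0.274, 0.934, -0.228], [0.715, 0.356, 0.601], [0.643, 0.002, -0.766]]
ft_force: [-0.1, 0.2, -1.0]
finger_gap: 0.0617
gripper_force: 15.0
t 5.4 tcp [0.4851 0.3662 0.0866] mach [-0.0009 -0.003   0.0866] q [ 0.31  0.6   1.58  0.78  1.15 -0.46] gap 0.0617 F [-0.1  0.2 -1. ] g 15.0
 shift cm [-16.34  -0.18 -11.32] turn deg [-0.2  2.   0.4] shift after turn [-1.594e+01 -1.000e-02 -1.189e+01]
t 5.4 tcp [0.4851 0.3662 0.0866] mach [-0.0009 -0.003   0.0866] q [ 0.31  0.6   1.58  0.78  1.15 -0.46] gap 0.0617 F [-0.1  0.2 -1. ] g 15.0
 shift cm [-1.02 -0.01  1.53] turn deg [-0.2  2.   0.4] shift after turn [-1.07 -0.01  1.5 ]
```

```bash
python3 -m creep '[[-1.5,0,-1.3,0,0,0,-1],[-3,0,-2.5,0,0,0,-1],[-3.8,0,-3.2,0,0,0,-1],[-3.8,0,-3.2,0,0,0,-1],[-3.8,0,-3.2,0,0,0,-1]]' 20
python3 -m creep '[[-3,0,-2.5,0,0,0,-1],[1.5,0,-1.8,0,0,0,-1],[3,0,-3.6,0,0,0,-1],[3,0,-3.6,0,0,0,-1],[2,0,-2.4,0,0,0,-1]]'
python3 -m creep '[[0,0,0,-6.43,0,7.66,-1],[0,0,0,-6.43,0,7.66,-1],[0,0,0,-6.43,0,7.66,-1],[0,0,0,-6.43,0,7.66,-1],[0,0,0,-6.43,0,7.66,-1]]'
python3 -m creep '[[0,0,0,-6.43,0,7.66,-1],[0,0,0,-6.43,0,7.66,-1],[0,0,0,-6.43,0,7.66,-1],[0,0,0,-6.43,0,7.66,-1],[0,0,0,-6.43,0,7.66,-1]]'
python3 -m creep '[[0,0,0,-6.43,0,7.66,-1],[0,0,0,-6.43,0,7.66,-1],[0,0,0,0,0,0,-1]]'
cat > place.py <<'E'
from h import *
s=sense(); Rt=frame(np.radians(-100),np.radians(40)); z=Rt[:,2]
c=np.array([.6415,-.128,0])+.005*z*np.array([1,1,0])
rel(c+[0,0,.15],Rt); rel(c+[0,0,.0515],Rt)
E
python3 place.py
```

```text
time: 6.02
tool_pos: [0.5593, 0.1691, 0.0857]
orientation: [[-0.272, 0.935, -0.229], [0.716, 0.356, 0.601], [0.643, -0.0, -0.766]]
ft_force: [0.5, -0.1, -0.2]
finger_gap: 0.0617
gripper_force: 20.0
time: 6.65
tool_pos: [0.5728, 0.1348, 0.2371]
orientation: [[-0.275, 0.934, -0.227], [0.716, 0.357, 0.6], [0.642, 0.002, -0.767]]
ft_force: [-0.2, -0.3, -1.8]
finger_gap: 0.0615
gripper_force: 20.0
time: 7.28
tool_pos: [0.5725, 0.1346, 0.2347]
orientation: [[0.376, 0.871, 0.317], [0.667, -0.492, 0.56], [0.643, 0.0, -0.766]]
ft_force: [0.4, 0.0, -1.7]
finger_gap: 0.0617
gripper_force: 20.0
time: 7.9
tool_pos: [0.5712, 0.1338, 0.2324]
orientation: [[0.742, 0.287, 0.606], [0.224, -0.958, 0.18], [0.632, 0.002, -0.775]]
ft_force: [-0.1, -0.3, -1.9]
finger_gap: 0.0615
gripper_force: 20.0
time: 8.28
tool_pos: [0.5695, 0.134, 0.2291]
orientation: [[0.782, 0.092, 0.616], [0.076, -0.996, 0.052], [0.618, 0.006, -0.786]]
ft_force: [0.5, 0.0, -1.3]
finger_gap: 0.0616
gripper_force: 20.0
t 8.28 tcp [0.5695 0.134  0.2291] mach [-0.2479 -0.0012  0.2291] q [ 0.2   0.07  1.9  -0.15  0.51  1.78] gap 0.0616 F [ 0.5  0.  -1.3] g 20.0
 shift cm [-1.01 26.79  9.49] turn deg [-9.3  1.8 12.1] shift after turn [ 4.08 24.56 13.75]
t 8.28 tcp [0.5695 0.134  0.2291] mach [-0.2479 -0.0012  0.2291] q [ 0.2   0.07  1.9  -0.15  0.51  1.78] gap 0.0616 F [ 0.5  0.  -1.3] g 20.0
 shift cm [-7.1  26.73 17.23] turn deg [-9.3  1.8 12.1] shift after turn [-2.25 24.56 21.3 ]
```

```bash
python3 -m creep '[[-0.2,5.3,1.9,0,0,0,-1],[-0.2,5.4,1.9,0,0,0,-1],[-0.2,5.4,1.9,0,0,0,-1],[-0.2,5.4,1.9,0,0,0,-1],[-0.2,5.3,1.9,0,0,0,-1]]'
python3 -m creep '[[0,0,0,-4.6,0.9,6,-1],[0,0,0,-4.6,0.9,6,-1],[0,0,0,0,0,0,-1],[0,0,0,0,0,0,-1]]'
python3 place.py
```

```text
time: 8.9
tool_pos: [0.6452, -0.132, 0.15]
orientation: [[0.78, 0.093, 0.619], [0.078, -0.996, 0.051], [0.621, 0.008, -0.784]]
ft_force: [1.2, 1.2, -1.5]
finger_gap: 0.0616
gripper_force: 20.0
time: 9.4
tool_pos: [0.6443, -0.1302, 0.1494]
orientation: [[0.763, -0.138, 0.631], [-0.104, -0.99, -0.091], [0.637, 0.003, -0.77]]
ft_force: [1.0, 0.0, -1.0]
finger_gap: 0.0619
gripper_force: 20.0
t 9.4 tcp [ 0.6443 -0.1302  0.1494] mach [-0.5216  0.0209  0.1494] q [-0.29  0.33  1.81  0.3   0.33  1.17] gap 0.0619 F [ 1.  0. -1.] g 20.0
 shift cm [ 0.05 -0.16 -0.04] turn deg [-1.2  0.4  1.7] shift after turn [ 0.05 -0.16 -0.04]
t 9.4 tcp [ 0.6443 -0.1302  0.1494] mach [-0.5216  0.0209  0.1494] q [-0.29  0.33  1.81  0.3   0.33  1.17] gap 0.0619 F [ 1.  0. -1.] g 20.0
 shift cm [-6.22 -0.2   7.55] turn deg [-1.2  0.4  1.7] shift after turn [-6.28 -0.16  7.5 ]
```

```bash
python3 -m creep '[[-1.9,0,2.3,0,0,0,-1],[-1.9,0,2.3,0,0,0,-1],[-1.3,0,1.5,0,0,0,-1],[-0.4,0,0.5,0,0,0,-1],[0,0,0,0,0,0,-1]]'
python3 -m creep '[[-0.15,0,0.2,0,0,0,-1],[-0.15,0,0.2,0,0,0,-1],[0,0,0,0,0,0,-1]]'; python3 place.py
```

```text
time: 10.02
tool_pos: [0.6438, -0.1305, 0.0628]
orientation: [[0.764, -0.141, 0.63], [-0.107, -0.99, -0.092], [0.637, 0.003, -0.771]]
ft_force: [-0.2, -0.2, -2.4]
finger_gap: 0.0615
gripper_force: 20.0
time: 10.4
tool_pos: [0.6441, -0.1302, 0.0581]
orientation: [[0.763, -0.143, 0.631], [-0.109, -0.99, -0.092], [0.637, 0.002, -0.771]]
ft_force: [1.0, -0.7, -1.6]
finger_gap: 0.0618
gripper_force: 20.0
t 10.4 tcp [ 0.6441 -0.1302  0.0581] mach [-0.5216  0.021   0.0581] q [-0.29  0.49  1.85  0.67  0.15  0.79] gap 0.0618 F [ 1.  -0.7 -1.6] g 20.0
 shift cm [ 5.88 -0.15 -7.06] turn deg [-1.1  0.4  1.4] shift after turn [ 5.92 -0.17 -7.02]
t 10.4 tcp [ 0.6441 -0.1302  0.0581] mach [-0.5216  0.021   0.0581] q [-0.29  0.49  1.85  0.67  0.15  0.79] gap 0.0618 F [ 1.  -0.7 -1.6] g 20.0
 shift cm [-0.4  -0.17  0.53] turn deg [-1.1  0.4  1.4] shift after turn [-0.41 -0.17  0.52]
```

```bash
for i in 1 ; do python3 -m creep '[[-0.13,0,0.15,0,0,0,-1],[-0.13,0,0.15,0,0,0,-1],[0,0,0,0,0,0,-1]]'; done; python3 -m creep '[[-0.1,0,0.12,0,0,0,-1],[-0.06,0,0.08,0,0,0,-1],[0,0,0,0,0,0,-1]]'; python3 place.py
```

```text
time: 10.78
tool_pos: [0.644, -0.1301, 0.054]
orientation: [[0.763, -0.143, 0.63], [-0.109, -0.99, -0.092], [0.637, 0.002, -0.771]]
ft_force: [-0.2, -0.4, -1.8]
finger_gap: 0.0616
gripper_force: 20.0
time: 11.15
tool_pos: [0.6442, -0.1302, 0.0516]
orientation: [[0.763, -0.143, 0.631], [-0.109, -0.99, -0.092], [0.637, 0.002, -0.77]]
ft_force: [-0.7, -0.2, -1.6]
finger_gap: 0.0616
gripper_force: 20.0
t 11.15 tcp [ 0.6442 -0.1302  0.0516] mach [-0.5216  0.021   0.0516] q [-0.29  0.5   1.85  0.73  0.14  0.73] gap 0.0616 F [-0.7 -0.2 -1.6] g 20.0
 shift cm [ 6.29 -0.15 -7.56] turn deg [-1.1  0.4  1.4] shift after turn [ 6.34 -0.17 -7.52]
t 11.15 tcp [ 0.6442 -0.1302  0.0516] mach [-0.5216  0.021   0.0516] q [-0.29  0.5   1.85  0.73  0.14  0.73] gap 0.0616 F [-0.7 -0.2 -1.6] g 20.0
 shift cm [ 0.01 -0.17  0.03] turn deg [-1.1  0.4  1.4] shift after turn [ 0.01 -0.17  0.02]
```

```bash
for i in 1; do python3 -m creep '[[-0.06,0,0.08,0,0,0,-1],[0,0,0,0,0,0,-1]]' | grep -E 'pos|ft'; done; python3 -m creep '[[-0.06,0,0.08,0,0,0,-1],[0,0,0,0,0,0,-1]]'| grep -E 'pos|ft'
```

```text
tool_pos: [0.6447, -0.1303, 0.0515]
ft_force: [-2.8, 0.9, 7.5]
tool_pos: [0.6451, -0.1306, 0.0514]
ft_force: [-7.2, 0.9, 13.4]
```

```bash
python3 -m creep '[[0.06,0,-0.08,0,0,0,-1],[0,0,0,0,0,0,0.7],[0,0,0,0,0,0,0.7],[0,0,0,0,0,0,0.7],[0,0,0,0,0,0,0.7]]'
python3 -m creep '[[0,0,-2,0,0,0,0.7],[0,0,-4,0,0,0,0.7],[0,0,-4,0,0,0,0.7],[0,0,-4,0,0,0,0.8],[0,0,-4,0,0,0,0.8]]'
python3 - <<'E'
from meas import *
im,d=snap("top"); snap("scene"); cv2.imwrite("pics/b.png",cv2.resize(im[120:290,180:400,::-1],(776,600)))
for n in("top","scene"):
    p,_,_=box((.6415,-.13),.045,(.07,.085),n); print(fitcirc(p),len(p))
c=np.array([.4635,-.321]); a=np.radians(65); u=np.array([np.cos(a),np.sin(a),0]); print(sense()["orientation"],sense()["joints"])
E
python3 place.py
```

```text
time: 12.28
tool_pos: [0.6441, -0.1301, 0.0504]
orientation: [[0.763, -0.143, 0.63], [-0.109, -0.99, -0.092], [0.637, 0.002, -0.771]]
ft_force: [1.1, -0.6, 0.1]
finger_gap: 0.0797
gripper_force: 0.0
time: 12.9
tool_pos: [0.5297, -0.1135, 0.1902]
orientation: [[0.763, -0.143, 0.631], [-0.109, -0.99, -0.093], [0.637, 0.002, -0.771]]
ft_force: [0.2, -0.1, 1.0]
finger_gap: 0.0845
gripper_force: 0.0
(array([ 0.63981321, -0.12689415]), np.float64(0.028769728511554037)) 85
(array([ 0.64139126, -0.13027322]), np.float64(0.02888519841527533)) 138
[[ 0.75984708 -0.14314293  0.63414707]
 [-0.1081821  -0.98969848 -0.09377396]
 [ 0.64103747  0.00265051 -0.76750501]] [-0.33596242  0.01650342  2.06864389  0.32438321  0.387822    1.11899284]
t 13.0 tcp [ 0.5302 -0.1136  0.1926] mach [-0.4664  0.122   0.1926] q [-0.34  0.02  2.07  0.32  0.39  1.12] gap 0.0848 F [ 0.9 -0.2  0.6] g 0.0
 shift cm [ 6.12 -0.17 10.67] turn deg [-1.   0.1  1.5] shift after turn [ 6.09 -0.52 10.67]
t 13.0 tcp [ 0.5302 -0.1136  0.1926] mach [-0.4664  0.122   0.1926] q [-0.34  0.02  2.07  0.32  0.39  1.12] gap 0.0848 F [ 0.9 -0.2  0.6] g 0.0
 shift cm [-0.19 -0.2  18.23] turn deg [-1.   0.1  1.5] shift after turn [-0.24 -0.52 18.22]
```

View pics/b.png

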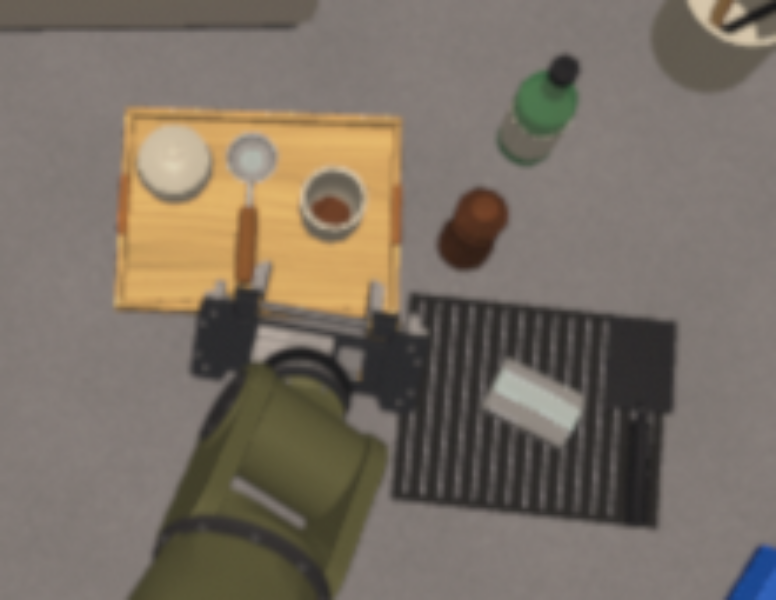

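The cup stands upright on the tray's free end, at (332,203) in the crop. The tumbler at (535,400) has not moved, and the spatula blade's edge is at about (610,365). Next is the tumbler grasp geometry.

```bash
cat > tum.py <<'E'
from h import *
H=np.radians(65); u=np.array([np.cos(H),np.sin(H),0]); c=np.array([.4635,-.321,.032])
Rt=frame(H-np.pi/2,np.radians(40)); g=c-.030*u+.005*Rt[:,2]
rel(g+[0,0,.10],Rt); rel(g,Rt)
E
python3 - <<'E'
from meas import *
for n in("top","scene"):
    w=get(n)[2]; m=(get(n)[1]>0)&(w[...,0]>.3)&(w[...,0]<.6)&(w[...,1]<-.35)&(w[...,1]>-.5)&(w[...,2]>.012)&(w[...,2]<.035)
    p=w[m]; k=np.hypot(p[:,0]-.4635,p[:,1]+.321)>.055; p=p[k]; print(n,"spat",p.min(0).round(3),p.max(0).round(3),len(p))
    for lo in(.36,.4,.44,.48,.52): 
        q=p[(p[:,0]>lo)&(p[:,0]<lo+.04)]; print(lo,q[:,1].max().round(3) if len(q) else None,end=" ")
    p,_,_=box((.4635,-.321),.055,(.047,.062),n); cn=p[:,:2].mean(0); e=np.linalg.eigh(np.cov((p[:,:2]-cn).T))[1][:,1]
    print("tum",cn.round(4),np.degrees(np.arctan2(e[1],e[0]))%180, cv2.minAreaRect((p[:,:2]*1e3).astype(np.float32)))
E
python3 tum.py
```

```text
top spat [ 0.355 -0.456  0.012] [ 0.552 -0.355  0.03 ] 234
0.36 -0.409 0.4 -0.365 0.44 -0.382 0.48 -0.399 0.52 -0.355 tum [ 0.4619 -0.3179] 66.4220318497431 ((463.15081787109375, -318.8884582519531), (80.65829467773438, 47.63253402709961), 65.9628677368164)
scene spat [ 0.354 -0.436  0.012] [ 0.519 -0.398  0.032] 166
0.36 -0.412 0.4 -0.416 0.44 -0.417 0.48 -0.398 0.52 None tum [ 0.4672 -0.3218] 65.09378365483214 ((464.42437744140625, -322.8233642578125), (82.39314270019531, 43.54568099975586), 67.2330551147461)
t 13.0 tcp [ 0.5302 -0.1136  0.1926] mach [-0.4664  0.122   0.1926] q [-0.34  0.02  2.07  0.32  0.39  1.12] gap 0.0848 F [ 0.9 -0.2  0.6] g 0.0
 shift cm [-7.56 24.03  2.17] turn deg [ 47.1   0.2 -56.1] shift after turn [-22.75   2.72 -10.68]
t 13.0 tcp [ 0.5302 -0.1136  0.1926] mach [-0.4664  0.122   0.1926] q [-0.34  0.02  2.07  0.32  0.39  1.12] gap 0.0848 F [ 0.9 -0.2  0.6] g 0.0
 shift cm [-13.97  24.     9.84] turn deg [ 47.1   0.2 -56.1] shift after turn [-29.18   2.72  -3.02]
```

```bash
sed -i 's/radians(65)/radians(66)/' tum.py
python3 -m creep '[[0,0,0,5.9,0,-7,0.8],[0,0,0,5.9,0,-7,0.8],[0,0,0,5.9,0,-7,0.8],[0,0,0,5.9,0,-7,0.8],[0,0,0,5.9,0,-7,0.8]]' >/dev/null
python3 -m creep '[[0,0,0,5.9,0,-7,0.8],[0,0,0,5.9,0,-7,0.8],[0,0,0,5.9,0,-7,0.8],[0,0,0,0,0,0,0.8]]'
python3 -m creep '[[-4.5,0.5,-2.1,0,0,0,0.8],[-4.6,0.5,-2.1,0,0,0,0.8],[-4.6,0.5,-2.1,0,0,0,0.8],[-4.6,0.6,-2.2,0,0,0,0.8],[-4.5,0.6,-2.2,0,0,0,0.8]]'
python3 -m creep '[[0,0,0,0,0,0,0.8]]'>/dev/null; python3 tum.py
```

```text
time: 14.12
tool_pos: [0.5299, -0.1146, 0.1858]
orientation: [[0.397, 0.866, 0.304], [0.662, -0.5, 0.558], [0.635, -0.021, -0.772]]
ft_force: [0.4, 0.4, 0.6]
finger_gap: 0.0849
gripper_force: 0.0
time: 14.75
tool_pos: [0.4293, -0.3396, 0.1235]
orientation: [[0.399, 0.864, 0.306], [0.662, -0.502, 0.557], [0.635, -0.019, -0.772]]
ft_force: [0.2, 0.5, -0.6]
finger_gap: 0.0848
gripper_force: 0.0
t 14.88 tcp [ 0.4287 -0.3404  0.1228] mach [-0.6435  0.2962  0.1228] q [-1.01  0.57  1.53  0.6   1.45 -0.67] gap 0.0848 F [-0.1  0.5 -1. ] g 0.0
 shift cm [0.96 2.31 0.03] turn deg [ 3.1  0.5 -5.6] shift after turn [ 0.73  2.39 -0.09]
t 14.88 tcp [ 0.4287 -0.3404  0.1228] mach [-0.6435  0.2962  0.1228] q [-1.01  0.57  1.53  0.6   1.45 -0.67] gap 0.0848 F [-0.1  0.5 -1. ] g 0.0
 shift cm [-5.39  2.51  7.75] turn deg [ 3.1  0.5 -5.6] shift after turn [-5.7   2.39  7.57]
```

```bash
python3 -m creep '[[1,2.3,0,3.1,0.5,-5.6,0.8],[-2,0,2.4,0,0,0,0.8],[0,0,0,0,0,0,0.8]]' >/dev/null
python3 tum.py
```

```text
t 15.25 tcp [ 0.4538 -0.3414  0.0974] mach [-0.6532  0.273   0.0974] q [-0.96  0.66  1.44  0.58  1.47 -0.74] gap 0.0848 F [ 0.6 -0.2  0.2] g 0.0
 shift cm [ 1.66  0.05 -2.63] turn deg [-0.3 -0.1  0.2] shift after turn [ 1.66  0.06 -2.63]
t 15.25 tcp [ 0.4538 -0.3414  0.0974] mach [-0.6532  0.273   0.0974] q [-0.96  0.66  1.44  0.58  1.47 -0.74] gap 0.0848 F [ 0.6 -0.2  0.2] g 0.0
 shift cm [-4.78  0.07  5.02] turn deg [-0.3 -0.1  0.2] shift after turn [-4.77  0.06  5.03]
```

```bash
python3 -m creep '[[-1.6,0,1.7,0,0,0,0.7],[-1.6,0,1.7,0,0,0,0.7],[-1.6,0,1.6,0,0,0,0.7],[0,0,0,0,0,0,0.5]]' 20 | grep ft; python3 tum.py
python3 -m creep '[[0,0,0,0,0,0,-1],[0,0,0,0,0,0,-1],[0,0,0,0,0,0,-1],[0,0,0,0,0,0,-1],[0,0,0,0,0,0,-1]]' 
python3 - <<'E'
from h import *
im,d=snap("scene"); cv2.imwrite("pics/c.png",cv2.resize(im[140:250,90:240,::-1],(800,587)))
E
```

```text
ft_force: [0.1, -0.2, 1.0]
t 15.75 tcp [ 0.4514 -0.3469  0.0278] mach [-0.6575  0.2772  0.0278] q [-0.97  0.77  1.44  0.59  1.38 -0.81] gap 0.0729 F [ 0.1 -0.2  1. ] g 0.0
 shift cm [ 6.6   0.04 -7.56] turn deg [-0.3 -0.1  0.2] shift after turn [ 6.59  0.05 -7.57]
t 15.75 tcp [ 0.4514 -0.3469  0.0278] mach [-0.6575  0.2772  0.0278] q [-0.97  0.77  1.44  0.59  1.38 -0.81] gap 0.0729 F [ 0.1 -0.2  1. ] g 0.0
 shift cm [0.16 0.06 0.09] turn deg [-0.3 -0.1  0.2] shift after turn [0.16 0.05 0.09]
time: 16.38
tool_pos: [0.4523, -0.3478, 0.0307]
orientation: [[0.306, 0.916, 0.26], [0.703, -0.401, 0.588], [0.643, 0.003, -0.766]]
ft_force: [-0.9, -1.1, 5.8]
finger_gap: 0.0519
gripper_force: 19.9
```

View pics/c.png

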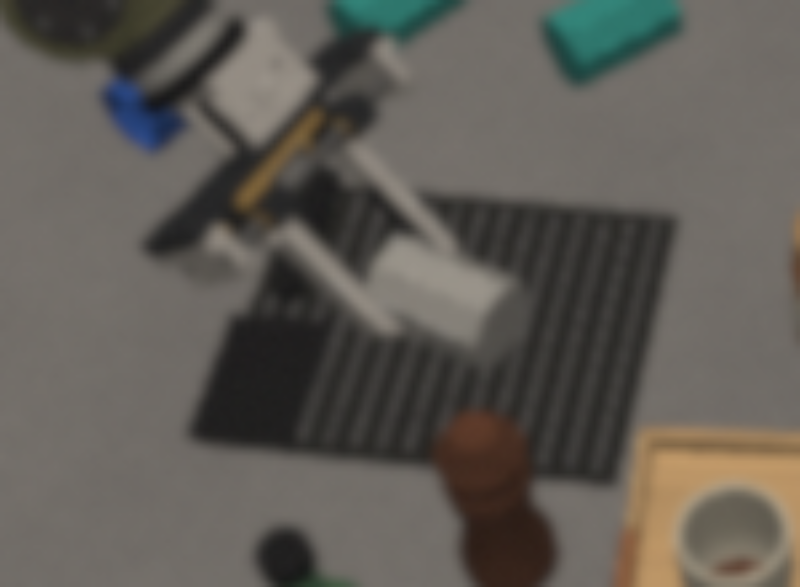

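The crop shows the tumbler gripped near its mouth, with the pads at (390,320) and (445,245) and the foot at (510,325) pointing forward. I lift it and carry it to the front of the machine.

```bash
cat > br.py <<'E'
from h import *
import sys
# args: grasp point in machine x (from edge), height z, lean deg
a=[float(v) for v in sys.argv[1:4]]; lean=np.radians(a[2])
Rt=frame(YAW-np.pi/2,lean); rel(O+X*(-.120+a[0]/1000)+Y*0+np.array([0,0,a[1]/1000])+.005*Rt[:,2],Rt)
s=sense();M=s["orientation"]; z=M[:,2]; g=s["tool_pos"]-.005*z
print("grasp from edge mm",(1000*(mach(g)+[.12,0,0])).round(1),"lean",np.degrees(np.arctan2(z@X,-z[2])).round(1),"side",np.degrees(np.arcsin(M[:,1]@X)).round(1),np.degrees(np.arcsin(M[2,1])).round(1))
E
python3 -m creep '[[1.3,0,-1.5,0,0,0,-1],[2.6,0,-3,0,0,0,-1],[3.2,0,-3.8,0,0,0,-1],[2.5,0,-3.2,0,0,0,-1],[0,0,0,0,0,0,-1]]' 
python3 br.py -80 180 40
```

```text
time: 17.05
tool_pos: [0.4521, -0.3485, 0.1836]
orientation: [[0.304, 0.916, 0.261], [0.706, -0.401, 0.584], [0.64, 0.007, -0.768]]
ft_force: [0.2, -1.3, -2.1]
finger_gap: 0.0518
gripper_force: 20.0
t 17.05 tcp [ 0.4521 -0.3485  0.1836] mach [-0.6593  0.2771  0.1836] q [-0.97  0.56  1.38  0.58  1.61 -0.66] gap 0.0518 F [ 0.2 -1.3 -2.1] g 20.0
 shift cm [ 39.92 -12.23  34.12] turn deg [ 28.5   0.3 -33.5] shift after turn [34.96 27.71 30.3 ]
grasp from edge mm [-541.6  279.3  187.4] lean 30.7 side -44.0 0.4
```

```bash
python3 -m creep '[[2,-0.6,1.7,0,0,0,-1],[4,-1.2,3.4,0,0,0,-1],[4.4,-1.4,3.8,0,0,0,-1],[4.4,-1.4,3.8,0,0,0,-1],[4.4,-1.4,3.8,0,0,0,-1]]' >/dev/null
python3 -m creep '[[4.4,-1.4,3.8,0,0,0,-1],[4.4,-1.4,3.8,0,0,0,-1],[4.4,-1.4,3.8,0,0,0,-1],[4.4,-1.4,3.8,0,0,0,-1],[3,-0.7,2.4,0,0,0,-1]]' >/dev/null
python3 -m creep '[[0,0,0,5.7,0,-6.7,-1],[0,0,0,5.7,0,-6.7,-1],[0,0,0,5.7,0,-6.7,-1],[0,0,0,5.7,0,-6.7,-1],[0,0,0,5.7,0,-6.7,-1]]' >/dev/null
python3 -m creep '[[0,0,0,0,-10,0,-1],[0,0,0,0,-10,0,-1],[0,0,0,0,-10,0,-1],[0,0,0,0,0,0,-1]]'; python3 br.py -70 130 10
```

```text
time: 19.42
tool_pos: [0.5481, 0.1833, 0.1742]
orientation: [[-0.345, 0.936, -0.064], [0.922, 0.351, 0.162], [0.174, -0.004, -0.985]]
ft_force: [0.4, -0.2, -1.6]
finger_gap: 0.0521
gripper_force: 20.0
t 19.43 tcp [0.5481 0.1833 0.1742] mach [-0.1943  0.0017  0.1742] q [ 0.18  0.41  1.48  0.18  1.28 -0.23] gap 0.0521 F [ 0.4 -0.2 -1.6] g 20.0
 shift cm [-0.35  0.19  4.93] turn deg [-0.2 -0.   0.1] shift after turn [-0.35  0.17  4.93]
grasp from edge mm [-75.2   1.7 179.2] lean 10.0 side 0.1 -0.2
```

```bash
python3 -m creep '[[-0.6,0,3.3,0,0,0,-1],[-0.6,0.1,3.5,0,0,0,-1],[-0.6,0.1,3.5,0,0,0,-1],[0,0,0,0,0,0,-1]]'; python3 br.py -55 74 10
python3 - <<'E'
from h import *
im,d=snap("scene"); cv2.imwrite("pics/d.png",cv2.resize(im[170:270,320:450,::-1],(780,600)))
E
```

```text
time: 19.92
tool_pos: [0.5488, 0.1815, 0.0667]
orientation: [[-0.339, 0.938, -0.071], [0.924, 0.346, 0.163], [0.178, -0.01, -0.984]]
ft_force: [-0.9, 0.1, -0.8]
finger_gap: 0.0518
gripper_force: 20.0
t 19.93 tcp [0.5488 0.1815 0.0667] mach [-0.1962  0.0017  0.0667] q [ 0.18  0.54  1.57  0.2   1.08 -0.27] gap 0.0518 F [-0.9  0.1 -0.8] g 20.0
 shift cm [2.22 0.16 0.15] turn deg [-0.5 -0.2 -0.2] shift after turn [2.22 0.17 0.15]
grasp from edge mm [-77.1   1.6  71.6] lean 10.2 side -0.1 -0.6
```

View pics/d.png

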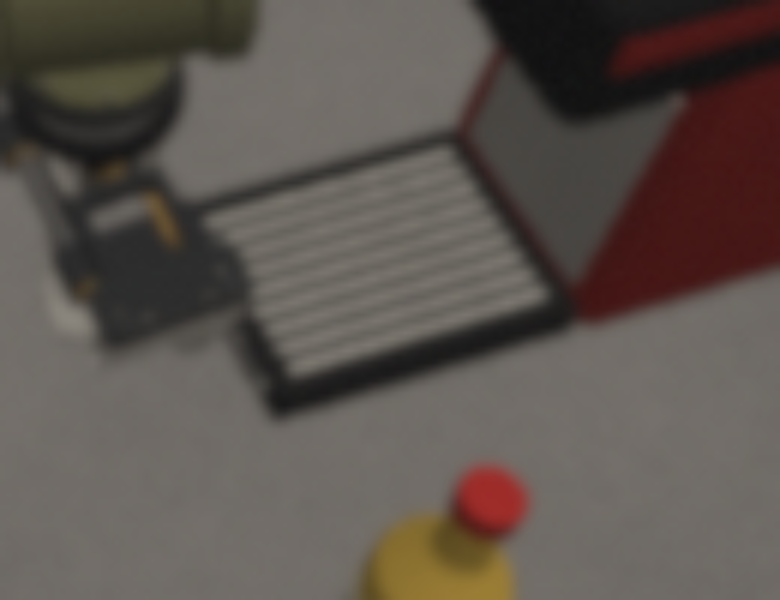

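The gripper hides the tumbler in this crop. The tray front edge is at about (250,340) and the tool stands in front of it. I push in slowly while watching the force.

```bash
python3 -m creep '[[1,0,0.2,0,0,0,-1],[0.9,0,0.2,0,0,0,-1],[0,0,0,0,0,0,-1]]' | grep -E 'pos|ft'
python3 -m creep '[[0.4,0,0.07,0,0,0,-1],[0.4,0,0.07,0,0,0,-1],[0,0,0,0,0,0,-1]]' | grep -E 'pos|ft'
python3 -m creep '[[0.4,0,0.07,0,0,0,-1],[0.4,0,0.07,0,0,0,-1],[0,0,0,0,0,0,-1]]' | grep -E 'pos|ft'; python3 br.py -40 74 10
```

```text
tool_pos: [0.5436, 0.2016, 0.0697]
ft_force: [0.4, 0.1, -1.4]
tool_pos: [0.5416, 0.208, 0.0696]
ft_force: [1.7, -4.6, 1.7]
tool_pos: [0.54, 0.2143, 0.0713]
ft_force: [1.4, -17.4, 17.5]
t 21.1 tcp [0.54   0.2143 0.0713] mach [-0.1624 -0.0015  0.0713] q [ 0.24  0.53  1.57  0.2   1.07 -0.21] gap 0.052 F [  1.4 -17.4  17.5] g 20.0
 shift cm [ 0.28 -0.15  0.27] turn deg [ 0.   0.2 -0.1] shift after turn [ 0.28 -0.15  0.27]
grasp from edge mm [-43.2  -1.5  76.2] lean 9.8 side -0.1 0.0
```

```bash
python3 -m creep '[[0.67,0,-0.3,0,0,0,-1],[0.67,0,-0.3,0,0,0,-1],[0,0,0,0,0,0,-1]]' | grep -E 'pos|ft'
python3 -m creep '[[0.7,0,-0.2,0,0,0,-1],[0.7,0,-0.2,0,0,0,-1],[0,0,0,0,0,0,-1]]' | grep -E 'pos|ft'; python3 br.py -18 92 10
python3 - <<'E'
from h import *
for n in("scene","top"):
    im,d=snap(n); w=world(n,d); q=mach(w); q[...,0]+=.12
    # bright steel pixels near the grip
    hsv=cv2.cvtColor(im,cv2.COLOR_RGB2HSV); m=(d>0)&(abs(q[...,0])<.12)&(abs(q[...,1])<.028)&(q[...,2]>.026)&(q[...,2]<.125)
    p=q[m]*1000; print(n,len(p))
    for lo in range(20,130,12):
        k=(p[:,2]>=lo)&(p[:,2]<lo+12)
        if k.sum()>2: print(lo,"x",p[k,0].min().round(),p[k,0].max().round(),"y",p[k,1].min().round(),p[k,1].max().round(),k.sum())
E
```

```text
tool_pos: [0.5346, 0.2272, 0.0782]
ft_force: [1.7, -5.3, 7.2]
tool_pos: [0.5294, 0.2399, 0.084]
ft_force: [-0.8, -1.8, 4.9]
t 21.85 tcp [0.5294 0.2399 0.084 ] mach [-0.1347 -0.0005  0.084 ] q [ 0.29  0.51  1.57  0.2   1.09 -0.16] gap 0.0521 F [-0.8 -1.8  4.9] g 20.0
 shift cm [-0.18 -0.05 -0.35] turn deg [-0.2 -0.1 -0.1] shift after turn [-0.18 -0.05 -0.35]
grasp from edge mm [-15.6  -0.5  88.9] lean 10.1 side -0.0 -0.2
scene 262
20 x -12.0 116.0 y -27.0 22.0 25
32 x -17.0 29.0 y -26.0 25.0 38
44 x -30.0 24.0 y -26.0 25.0 45
56 x -42.0 -13.0 y -24.0 26.0 27
68 x -50.0 -20.0 y -28.0 24.0 37
80 x -55.0 -22.0 y -28.0 25.0 63
92 x -38.0 -23.0 y -27.0 28.0 24
top 24
20 x 80.0 118.0 y -26.0 20.0 23
```

Depth puts the tumbler about 38° off upright, its foot corner right on the edge. I back off a little, lower the tool so the edge catches the face better, and keep pushing.

```bash
cat > see.py <<'E'
from h import *
im,d=snap("scene"); q=mach(world("scene",d)); q[...,0]+=.12
m=(d>0)&(abs(q[...,0])<.14)&(abs(q[...,1])<.022)&(q[...,2]>.026)&(q[...,2]<.125); p=q[m]*1000
for lo in range(20,120,8):
    k=(p[:,2]>=lo)&(p[:,2]<lo+8)
    if k.sum()>2: print(lo,"x",np.sort(p[k,0])[[0,1,-2,-1]].round(),k.sum())
E
python3 -m creep '[[-0.8,0,-0.14,0,0,0,-1],[-0.8,0,-0.14,0,0,0,-1],[-0.16,0,0.89,0,0,0,-1],[0,0,0,0,0,0,-1]]' | grep -E 'pos|ft'
python3 -m creep '[[0.5,0,0.09,0,0,0,-1],[0.5,0,0.09,0,0,0,-1],[0.5,0,0,0,0,0,-1],[0,0,0,0,0,0,-1]]' | grep -E 'pos|ft'; python3 br.py -10 80 10; python3 see.py
python3 -m creep '[[0.5,0,-0.02,0,0,0,-1],[0.5,0,-0.02,0,0,0,-1],[0,0,0,0,0,0,-1]]' | grep -E 'pos|ft'; python3 br.py -10 80 10; python3 see.py
```

```text
tool_pos: [0.5345, 0.2241, 0.0734]
ft_force: [0.8, 0.7, -1.4]
tool_pos: [0.5299, 0.2384, 0.0767]
ft_force: [-4.5, -8.3, 11.6]
t 22.95 tcp [0.5299 0.2384 0.0767] mach [-0.1363 -0.0005  0.0767] q [ 0.28  0.52  1.57  0.2   1.07 -0.17] gap 0.0516 F [-4.5 -8.3 11.6] g 20.0
 shift cm [ 0.68 -0.05  0.29] turn deg [-0.1  0.  -0. ] shift after turn [ 0.68 -0.05  0.29]
grasp from edge mm [-17.2  -0.5  81.7] lean 10.0 side -0.0 -0.2
20 x [ -7.  -1. 138. 139.] 13
28 x [-31. -30.  14.  90.] 17
36 x [-38. -36. -21.   9.] 13
44 x [-39. -39. -31. -27.] 9
52 x [-43. -42. -31. -31.] 10
60 x [-51. -47. -38. -37.] 10
68 x [-57. -50. -37. -27.] 15
76 x [-61. -59. -46. -42.] 29
84 x [-52. -51. -47. -39.] 8
92 x [-37. -29. -29. -27.] 3
tool_pos: [0.5264, 0.2478, 0.0785]
ft_force: [-1.4, -4.9, 6.5]
t 23.38 tcp [0.5264 0.2478 0.0785] mach [-0.1263 -0.0005  0.0785] q [ 0.3   0.52  1.57  0.2   1.07 -0.15] gap 0.0516 F [-1.4 -4.9  6.5] g 20.0
 shift cm [-0.34 -0.04  0.29] turn deg [-0.2 -0.  -0. ] shift after turn [-0.34 -0.05  0.29]
grasp from edge mm [-7.1 -0.5 83.4] lean 10.0 side -0.0 -0.2
20 x [-20.   5. 115. 139.] 9
28 x [-32. -29.  89. 121.] 28
36 x [-35. -35.  12.  14.] 11
44 x [-33. -33. -23. -23.] 9
52 x [-40. -38. -28. -24.] 9
60 x [-45. -43. -31. -30.] 12
68 x [-47. -46. -31. -25.] 13
76 x [-49. -47. -34. -32.] 15
84 x [-53. -52. -39. -38.] 26
92 x [-42. -42. -26. -19.] 8
```

```bash
python3 - <<'E'
import numpy as np,cv2
im=np.load("scene.npz")["im"]; cv2.imwrite("pics/e.png",cv2.resize(im[185:255,335:425,::-1],(771,600),interpolation=cv2.INTER_CUBIC))
E
```

```text
(no output)
```

View pics/e.png

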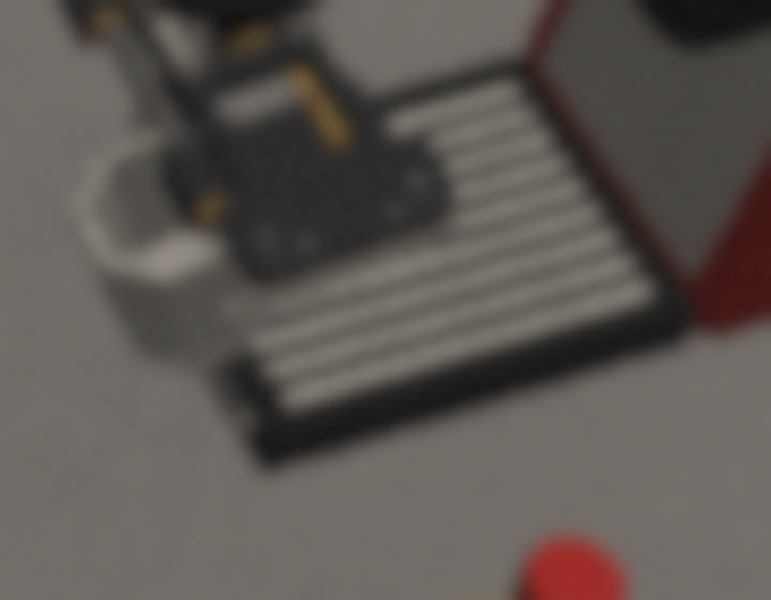

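The crop shows the tumbler braced on the front edge near (220,365), its mouth at (150,200), leaning about 19° out. By depth the edge meets the middle of the foot. Next I lift it over the edge, move it in and press its foot flat on the tray.

```bash
python3 -m creep '[[0.2,0,-1.2,0,0,0,-1],[0.3,0,-1.8,0,0,0,-1],[1.3,0,0.23,0,0,0,-1],[1.3,0,0.23,0,0,0,-1],[1.3,0,0.23,0,0,0,-1]]' 25 | grep -E 'pos|ft|gap'
python3 -m creep '[[0,0,0,0,0,0,-1]]'|grep -E 'ft|gap'; python3 br.py 33 100 10; python3 see.py
```

```text
tool_pos: [0.512, 0.2856, 0.1075]
ft_force: [-0.1, -0.9, -1.4]
finger_gap: 0.0515
ft_force: [0.6, -0.8, -1.8]
finger_gap: 0.0515
t 24.18 tcp [0.5121 0.2855 0.1075] mach [-0.086  -0.0002  0.1075] q [ 0.37  0.49  1.54  0.2   1.12 -0.07] gap 0.0515 F [ 0.6 -0.8 -1.8] g 25.0
 shift cm [-0.23 -0.01  1.22] turn deg [-0.2 -0.  -0. ] shift after turn [-0.23 -0.02  1.22]
grasp from edge mm [ 33.2  -0.2 112.5] lean 10.0 side 0.0 -0.2
20 x [ 12.  18. 118. 137.] 9
44 x [14. 15. 25. 28.] 10
52 x [11. 12. 53. 59.] 20
60 x [ 7.  8. 54. 55.] 18
68 x [ 5.  7. 54. 55.] 11
76 x [ 2.  3. 46. 51.] 16
84 x [-2. -0. 41. 41.] 15
92 x [-4. -4. 13. 36.] 15
100 x [-8. -7.  8. 25.] 13
108 x [-11. -10.  13.  28.] 21
116 x [-12. -11.  11.  26.] 26
```

```bash
python3 -m creep '[[-0.15,0,0.9,0,0,0,-1],[-0.15,0,0.9,0,0,0,-1],[0,0,0,0,0,0,-1]]' 15 | grep -E 'pos|ft|gap'
python3 -m creep '[[0.42,0,0.48,0,0,0,-1],[0,0,0,0,0,0,-1]]' |grep -E 'pos|ft|gap'
python3 -m creep '[[0.42,0,0.48,0,0,0,-1],[0,0,0,0,0,0,-1]]' |grep -E 'pos|ft|gap'
python3 br.py 48 82 10; python3 see.py
```

```text
tool_pos: [0.5125, 0.2843, 0.0888]
ft_force: [-0.5, -0.2, -0.9]
finger_gap: 0.0521
tool_pos: [0.5112, 0.2898, 0.0863]
ft_force: [-0.6, 0.0, 4.2]
finger_gap: 0.0521
tool_pos: [0.5096, 0.2948, 0.0828]
ft_force: [-1.2, 2.6, 7.9]
finger_gap: 0.0519
t 25.1 tcp [0.5096 0.2948 0.0828] mach [-0.0763 -0.0011  0.0828] q [ 0.39  0.52  1.56  0.2   1.07 -0.07] gap 0.0519 F [-1.2  2.6  7.9] g 15.0
 shift cm [ 0.41 -0.11  0.66] turn deg [-0.1 -0.1 -0.1] shift after turn [ 0.41 -0.11  0.66]
grasp from edge mm [42.8 -1.1 87.8] lean 10.1 side -0.0 -0.1
20 x [ 13.  16.  92. 136.] 9
28 x [ 15.  15. 108. 112.] 15
36 x [12. 12. 55. 58.] 22
44 x [10. 12. 57. 58.] 20
52 x [10. 10. 60. 61.] 27
60 x [ 7.  7. 50. 58.] 15
68 x [ 6.  6. 44. 46.] 17
76 x [ 4.  5. 16. 21.] 13
84 x [ 2.  2. 18. 27.] 20
92 x [ 1.  1. 20. 24.] 23
100 x [-0. -0. 33. 38.] 23
```

```bash
python3 -m creep '[[0.2,0,0.45,0,0,0,-1],[0,0,0,0,0,0,-1]]' |grep -E 'pos|ft|gap'
python3 -m creep '[[0.2,0,0.4,0,0,0,-1],[0,0,0,0,0,0,-1]]' |grep -E 'pos|ft|gap'
python3 br.py 48 82 10; python3 see.py
```

```text
tool_pos: [0.5087, 0.2976, 0.0791]
ft_force: [-2.5, 3.4, 10.4]
finger_gap: 0.052
tool_pos: [0.5077, 0.3002, 0.0755]
ft_force: [-2.9, 4.0, 10.3]
finger_gap: 0.052
t 25.65 tcp [0.5077 0.3002 0.0755] mach [-0.0707 -0.0011  0.0755] q [ 0.4   0.53  1.56  0.2   1.05 -0.06] gap 0.052 F [-2.9  4.  10.3] g 15.0
 shift cm [-0.02 -0.11 -0.16] turn deg [-0.  -0.1 -0.1] shift after turn [-0.02 -0.11 -0.16]
grasp from edge mm [48.5 -1.1 80.4] lean 10.1 side -0.0 -0.1
20 x [  4.  10. 136. 136.] 11
28 x [16. 16. 28. 56.] 15
36 x [14. 15. 58. 59.] 17
44 x [13. 14. 58. 61.] 22
52 x [14. 14. 62. 62.] 28
60 x [13. 14. 50. 54.] 16
68 x [12. 13. 35. 39.] 18
76 x [11. 11. 30. 43.] 15
84 x [10. 11. 40. 42.] 24
92 x [10. 10. 25. 32.] 23
100 x [10. 10. 50. 51.] 24
```

```bash
python3 -m creep '[[0.05,0,0.25,0,0,0,-1],[0,0,0,0,0,0,-1],[0,0,0,0,0,0,0],[0,0,0,0,0,0,0.3],[0,0,0,0,0,0,0.7]]' |grep -E 'pos|ft|gap'
python3 -m creep '[[0,0,0,0,0,0,0.7],[0,0,0,0,0,0,0.7],[0,0,-1.5,0,0,0,0.7],[0,0,-3,0,0,0,0.7],[0,0,-4,0,0,0,0.7]]' |grep -E 'pos|ft|gap'
python3 -m creep '[[-5,0,-1,0,0,0,0.7],[-5,0,-1,0,0,0,0.7],[-3,0,0,0,0,0,0.7],[0,0,0,0,0,0,0.8]]' |grep -E 'pos|ft|gap'
python3 br.py -80 140 40; python3 see.py
cat > fit.py <<'E'
from meas import *
for n in("scene","top"):
    snap(n); im,d,w=get(n); q=mach(w)
    m=(d>0)&(q[...,0]>-.16)&(q[...,0]<.05)&(abs(q[...,1])<.045)&(w[...,2]>.096)&(w[...,2]<.108); p=q[m]*1000
    print(n,len(p),"rim circle c,r",fitcirc(p),"bbox",p.min(0).round(),p.max(0).round(), cv2.minAreaRect(p[:,:2].astype(np.float32)))
E
python3 fit.py
```

```text
tool_pos: [0.5069, 0.2998, 0.0715]
ft_force: [-0.1, -0.7, 0.2]
finger_gap: 0.0675
tool_pos: [0.5123, 0.2857, 0.1568]
ft_force: [0.6, 1.2, -0.3]
finger_gap: 0.0798
tool_pos: [0.5587, 0.1611, 0.153]
ft_force: [-0.2, 0.8, -0.1]
finger_gap: 0.0842
t 27.45 tcp [0.5587 0.1611 0.153 ] mach [-0.2188 -0.0004  0.153 ] q [ 0.14  0.45  1.49  0.18  1.25 -0.27] gap 0.0842 F [-0.2  0.8 -0.1] g 0.0
 shift cm [ 1.87 -0.05  2.04] turn deg [-0.1 30.  -0.3] shift after turn [ 0.6  -0.04  2.71]
grasp from edge mm [-99.7  -0.4 157.9] lean 10.0 side -0.2 -0.2
20 x [  1.   4. 112. 130.] 12
28 x [  4.  17. 101. 124.] 20
36 x [16. 17. 29. 32.] 16
44 x [16. 16. 67. 67.] 26
52 x [16. 17. 65. 65.] 30
60 x [16. 16. 66. 66.] 28
68 x [16. 16. 67. 67.] 44
76 x [16. 17. 67. 68.] 31
84 x [16. 16. 67. 68.] 38
92 x [15. 16. 70. 71.] 44
100 x [17. 18. 68. 69.] 48
scene 146 rim circle c,r (array([-18.62691011,  -7.63185291]), np.float64(66.4112450926225)) bbox [-104.  -43.   96.] [ 50.  45. 108.] ((-27.034812927246094, 0.4346923828125), (153.65594482421875, 88.41592407226562), 0.21121175587177277)
top 74 rim circle c,r (array([-74.07665784,  -0.35127649]), np.float64(24.630612047240096)) bbox [-100.  -27.   96.] [-48.  26. 108.] ((-73.4468994140625, -0.8302078247070312), (50.96263122558594, 51.723114013671875), 45.07952880859375)
```

```bash
python3 -m creep '[[0,0,0,0,10,0,0.8],[0,0,0,0,10,0,0.8],[0,0,0,0,10,0,0.8],[0,0,0,0,0,0,0.8]]' >/dev/null
python3 br.py -70 70 40; python3 br.py 42 70 40
```

```text
t 28.1 tcp [0.5579 0.1624 0.1512] mach [-2.173e-01 -2.000e-04  1.512e-01] q [-0.05  0.57  1.45  0.64  1.47 -0.58] gap 0.0846 F [0.6 0.3 0.8] g 0.0
 shift cm [-3.14  0.03  8.47] turn deg [-0.2 -0.1 -0.3] shift after turn [-3.13 -0.02  8.48]
grasp from edge mm [-100.5   -0.2  155.1] lean 40.1 side -0.1 -0.3
t 28.1 tcp [0.5579 0.1624 0.1512] mach [-2.173e-01 -2.000e-04  1.512e-01] q [-0.05  0.57  1.45  0.64  1.47 -0.58] gap 0.0846 F [0.6 0.3 0.8] g 0.0
 shift cm [ 5.42  0.   15.69] turn deg [-0.2 -0.1 -0.3] shift after turn [ 5.45 -0.02 15.68]
grasp from edge mm [-100.5   -0.2  155.1] lean 40.1 side -0.1 -0.3
```

```bash
python3 -m creep '[[-1.5,0,4.2,0,0,0,0.8],[-1.6,0,4.3,0,0,0,0.8],[2.1,0,1.8,0,0,0,0.8],[2.1,0,1.8,0,0,0,0.8],[0,0,0,0,0,0,0.8]]' |grep -E 'ft'
python3 -m creep '[[2.1,0,1.8,0,0,0,0.8],[2.1,0,1.8,0,0,0,0.8],[0,0,0,0,0,0,0.8]]' |grep -E 'ft'
python3 br.py 42 70 40; python3 fit.py | head -1 | cut -c1-150
```

```text
ft_force: [0.4, -0.3, 0.6]
ft_force: [-0.4, -0.2, 1.3]
t 29.1 tcp [0.5081 0.2966 0.0669] mach [-0.0742 -0.0003  0.0669] q [ 0.18  0.63  1.59  0.75  1.19 -0.56] gap 0.0847 F [-0.4 -0.2  1.3] g 0.0
 shift cm [-0.09 -0.03  0.02] turn deg [-0.2  0.1  0. ] shift after turn [-0.09 -0.03  0.02]
grasp from edge mm [42.6 -0.3 70.7] lean 39.9 side 0.1 -0.1
scene 100 rim circle c,r (array([-10.68379736,  -4.77965723]), np.float64(61.941080593657965)) bbox [-106.  -44.   96.] [ 50.  43. 108.] ((-27.7837524
```

```bash
python3 -m creep '[[0,0,0,0,0,0,0.2],[0,0,0,0,0,0,-1],[0,0,0,0,0,0,-1],[0,0,0,0,0,0,-1],[0,0,0,0,0,0,-1]]' 15 |grep -E 'gap|ft|force'
python3 br.py 120 78 40; python3 -m creep '[[0.26,0,-0.3,0,0,0,-1],[0.26,0,-0.3,0,0,0,-1],[0,0,0,0,0,0,-1]]' |grep -E 'pos|ft'
python3 -m creep '[[1.5,0,1.25,0,0,0,-1],[1.5,0,1.25,0,0,0,-1],[1.5,0,1.25,0,0,0,-1],[1.5,0,1.25,0,0,0,-1],[0,0,0,0,0,0,-1]]' |grep -E 'pos|ft'
python3 br.py 120.5 70 40; python3 see.py
```

```text
ft_force: [0.4, -1.0, -0.7]
finger_gap: 0.0521
gripper_force: 15.0
t 29.82 tcp [0.5087 0.2953 0.0663] mach [-0.0756 -0.0004  0.0663] q [ 0.18  0.63  1.59  0.75  1.19 -0.56] gap 0.0521 F [ 0.4 -1.  -0.7] g 15.0
 shift cm [ 6.54 -0.05  4.46] turn deg [-0.1 -0.  -0.2] shift after turn [ 6.54 -0.04  4.46]
grasp from edge mm [41.2 -0.4 70.1] lean 40.0 side -0.1 -0.2
tool_pos: [0.5087, 0.2956, 0.0746]
ft_force: [-1.6, 0.0, -1.8]
tool_pos: [0.4804, 0.3703, 0.0746]
ft_force: [0.1, 0.3, -1.7]
t 30.82 tcp [0.4804 0.3703 0.0746] mach [ 0.0046 -0.      0.0746] q [ 0.32  0.61  1.59  0.79  1.13 -0.46] gap 0.0521 F [ 0.1  0.3 -1.7] g 15.0
 shift cm [-0.61 -0.    0.59] turn deg [-0.2 -0.  -0.1] shift after turn [-0.61 -0.    0.59]
grasp from edge mm [ 1.214e+02 -1.000e-01  7.840e+01] lean 40.0 side 0.1 -0.2
20 x [17. 19. 76. 90.] 15
92 x [ 98. 104. 138. 140.] 4
100 x [ 97.  98. 138. 139.] 8
108 x [ 98.  99. 138. 139.] 11
```

```bash
python3 -m creep '[[-0.27,0,0.13,0,0,0,-1],[-0.23,0,0.25,0,0,0,-1],[-0.06,0,0.07,0,0,0,-1],[-0.06,0,0.07,0,0,0,-1],[0,0,0,0,0,0,-1]]' |grep -E 'pos|ft'
python3 -m creep '[[-0.05,0,0.06,0,0,0,-1],[0,0,0,0,0,0,-1]]' |grep -E 'pos|ft'
python3 br.py 120.5 70 40
```

```text
tool_pos: [0.482, 0.3674, 0.0666]
ft_force: [-0.2, -0.3, -0.9]
tool_pos: [0.482, 0.3675, 0.0663]
ft_force: [-0.8, -2.4, 4.1]
t 31.75 tcp [0.482  0.3675 0.0663] mach [ 0.0014 -0.0005  0.0663] q [ 0.31  0.62  1.6   0.8   1.12 -0.48] gap 0.0521 F [-0.8 -2.4  4.1] g 15.0
 shift cm [ 0.17 -0.05  0.16] turn deg [-0.1 -0.1 -0.1] shift after turn [ 0.17 -0.05  0.16]
grasp from edge mm [118.2  -0.5  70.1] lean 40.1 side -0.0 -0.2
```

```bash
python3 -m creep '[[0,0,0,0,0,0,-0.2],[0,0,0,0,0,0,0.3],[0,0,0,0,0,0,0.7],[0,0,0,0,0,0,0.7],[0,0,0,0,0,0,0.7]]' |grep -E 'gap|ft'
python3 -m creep '[[-1.5,0,-1.3,0,0,0,0.7],[-2.3,0,-1.9,0,0,0,0.7],[-3.1,0,-2.6,0,0,0,0.7],[-3.8,0,-3.2,0,0,0,0.7],[-3.8,0,-3.2,0,0,0,0.7]]' |grep -E 'pos|ft'
python3 -m creep '[[-3.8,0,-3.2,0,0,0,0.7],[0,0,0,0,0,0,0.7],[0,0,0,0,0,0,0.7]]' |grep -E 'pos|ft'
python3 - <<'E'
from meas import *
im,d=snap("scene"); q=mach(world("scene",d))*1000
m=(d>0)&(abs(q[...,0])<45)&(abs(q[...,1])<45)&(q[...,2]>30)&(q[...,2]<108); p=q[m]
for lo in range(30,108,10):
    k=(p[:,2]>=lo)&(p[:,2]<lo+10)
    if k.sum()>2: print(lo,"x",np.sort(p[k,0])[[0,1,-2,-1]].round(),"y",np.sort(p[k,1])[[0,1,-2,-1]].round(),k.sum())
cv2.imwrite("pics/f.png",cv2.resize(im[110:290,280:500,::-1],(733,600)))
print(sense()["time"])
E
```

```text
ft_force: [0.7, -1.0, 0.1]
finger_gap: 0.08
tool_pos: [0.5484, 0.1871, 0.0661]
ft_force: [0.3, 1.1, 1.2]
tool_pos: [0.5649, 0.1427, 0.0659]
ft_force: [-0.2, -0.8, -0.4]
30 x [-27. -27.   7.  13.] y [-26. -25.   9.  13.] 34
40 x [-27. -27.   9.  18.] y [-25. -25.  12.  17.] 42
50 x [-27. -26.  24.  24.] y [-26. -25.  21.  23.] 49
60 x [-27. -27.  25.  45.] y [-41. -27.  24.  25.] 72
70 x [-26. -26.  24.  24.] y [-26. -25.  25.  26.] 66
80 x [-28. -28.  24.  24.] y [-25. -25.  24.  26.] 70
90 x [-26. -26.  23.  24.] y [-26. -26.  25.  25.] 78
100 x [-27. -27.  25.  25.] y [-26. -26.  28.  28.] 74
33.425
```

View pics/f.png

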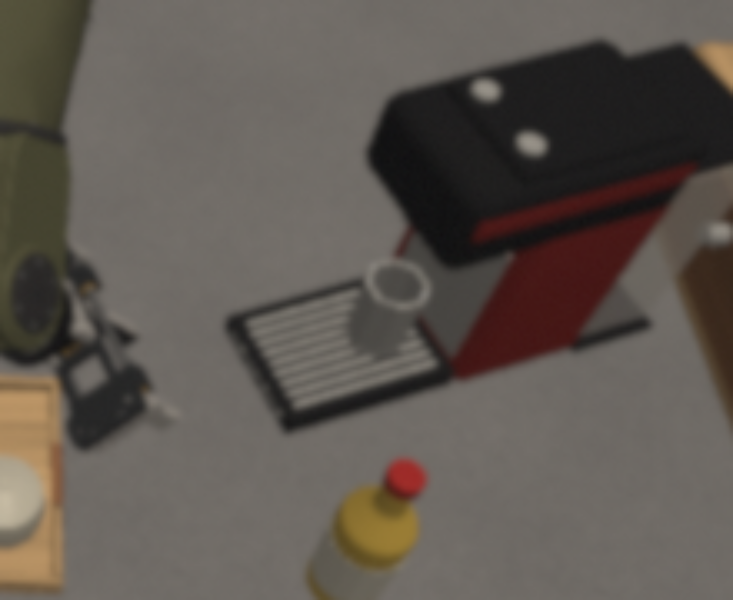

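The crop shows the tumbler upright on the drip tray at (390,310), mouth up. By depth its axis is within about 2 mm of the spout's, and the gripper is clear of everything.

```bash
python3 -c "
from plant import *
print(close_job())"
```

```text
the job is handed in; nothing more can be done
None
```

I handed the job in at about 33 s, with no verdict returned. The used cup stands upright on the free end of the serving tray. The tumbler was braced on the drip tray's front edge until it swung up to about 20° off upright, then lifted over the edge, pressed flat, regripped, and left upright, mouth up, about 1–2 mm from the spout's axis by depth.

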